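# Stand the masher in the covered utensil well

## Robot

A 6-joint arm with a two-finger parallel gripper is mounted at the origin on the work surface. World frame = base frame: x ahead of the robot, y to its left, z up, the work surface at z = 0. Lengths are in m, angles in rad, forces in N, time in s.
With the tool pointing down it reaches from about 0.325 to 0.75 m from the base axis. Payload 7.6 kg.
Tool frame: the origin (TCP) lies at the very end of the fingers, on their centre line; the grasp point (between the pads) lies 19 mm behind it (hold_point_z is the distance from the TCP to the grasp point, in m); y points along the fingers, x is the direction in which the jaws open and shut, and the axes are right-handed (so a half turn about y gives the same grasp; the last joint's range is limited). The gripper opens to 85 mm and grips with 20 to 120 N. Pads are 22 mm wide; open, the fingers measure 114 mm over their backs; the gripper's body (76 mm by 85 mm) begins 54 mm behind the grasp point. The pads swing forward as they close: fully open they stand 13 mm farther back than shut.
Start: joints at [1.101, 0.052, 1.401, -0, 1.689, -0.07], TCP at [0.204, 0.484, 0.231] pointing down, gripper open.
Joint ranges: [-2.9, 2.9], [-0.91, 2.17], [0.12, 2.37], [-1.06, 4.2], [0.26, 2.73], [-2.93, 2.93]. Speed limits (rad/s): [2.57, 2.57, 3.01, 3.14, 3.14, 3.14].

## Interface

Orientations are given as a unit quaternion [w, x, y, z].
In Python, from workcell import * gives the robot as it stands.
- The arm moves only by the tool move_arm, never from a script. Its argument "deltas" is a list of rows, each a list of 6 numbers: the shift along the tool's x, y, z in mm, then the turn, a rotation vector about the tool's x, y, z in degrees. A call has 1 to 20 rows; each row is the pose to reach, as a shift and turn from the pose commanded when the call began, along the tool's axes at that moment; what a row does not reach only later rows make up. A row lasts 1/10 s, in which the tool goes at most 50 mm and 8.59 degrees, less where a joint would pass 70% of its speed; a pose out of reach is approached as far as the arm can. A call with a gripper value outside its range is refused whole. "grip" is the opening, from 0 (shut) to 1 (fully open), set as the call begins (left out, the last holds). The fingers move at their own pace and stop on an object; the grip force is fixed at half the most. Time passes only in rows, so rows that repeat a pose let the fingers close. It gives the time, the measured TCP pose, the force and the opening at its end, in the units of the state.
- state(): the state, without advancing time (a new reading comes with each control period).
- camera(name): name is "side" or "top" or "wrist"; returns a dict with "image" (420x560x3 uint8, red, green, blue), "depth" (420x560 float32, m along the optical axis (not along the pixel's ray), 0 where there is no reading), "mtx" (3x3 intrinsics, pixels), "R" (3x3) and "t" (3): a world point X has camera coordinates R X + t. Camera axes: x right, y down, z forward; pixel columns grow to the right and rows downward; lengths in m; the calibration is good to about 2 mm. The wrist camera is an equidistant fisheye: a pixel r from the principal point sees the ray r / f radians off the axis. A picture is of the moment at which its call begins.
- hand_in(): hands the job in, once; it reports no verdict.
The state is a dict: "time": time; "qpos": joint angles; "joint_vel": joint speeds; "joint_efforts": joint torques, N m; "tool_pos": TCP position; "eef_rot": TCP orientation; "ft_force": force on the tool from outside, world axes, zero at the start; "moment": the same for the moment, N m; "grip_width": finger opening in m.
Only numpy, scipy, OpenCV 4.12 (cv2) and the standard library are available. Lean on these libraries where they do the work, as an engineer would, in place of code of your own. Each camera call takes 0.05 s, during which the arm holds its last target.

## Task

Set up the pass for service: first slide the cover of the steel utensil well fully open, then pull the masher (the utensil with the T-shaped crossbar) straight up out of its steel pot and stand it upright on the floor of the well. Lower it in rather than dropping it, leave its pot standing where it is, and do not disturb the other two pots with their utensils, or the bottle.

Things in the scene. Friction and masses are not known exactly. Their poses are not given: they have to be found in the camera images.
- well: Fixed low steel box, 136 (x) by 246 (y) mm. Origin: centre of its underside, on the table. Its half towards its own -y is an open well; the half towards its +y is a solid deck, top 83 mm above the table, over which the cover parks. Along both x sides run dark guide rails, 8 mm wide, tops 93 mm above the table. Yaw varies within 25 degrees.
- well_floor (a point): Centre of the well's inner floor, 12 mm above the table; axes as those of well. The well's mouth is right above it: inside 110 by 110 mm, 5 mm walls, wall tops 83 mm above the table.
- cover (a joint): Flat aluminium cover, 118 by 118 by 6 mm (top 90.5 mm above the table), sliding level in the well's guide rails towards the well's own +y: 0 m fully covers the well, 0.118 m is fully open, against the end stop, with the cover over the deck. Starts 0 to 30 mm open. It stays where it is left; about 2 N of friction.
- cover_grip (a point): On the cover's grip, an upright black plate mid-cover: 60 mm along the well's x, 12 mm thick along the well's y (the slide direction), 35 mm high; its top is 125.5 mm above the table. The point is in the plate's middle, 113.5 mm above the table (12 mm below its top); it moves with the cover.
- masher: Steel potato masher, 200 mm tall, 175 to 350 g, standing upright, head down, in a steel pot. Origin: centre of the underside of its flat round foot (62 mm diameter, 6 mm thick); z up along the stem. Two wires rise from the foot and join in a 12 mm round stem at 85 mm, which carries a black crossbar.
- masher_bar (a point): Centre of the masher's crossbar, 192 mm above the underside of the foot. The bar is a round rod of 16 mm diameter, 70 mm long along the masher's own x; it may point in any direction.
- masher_pot: Loose open round steel pot that holds the masher: outer diameter 84 mm, height 100 mm, 3 mm wall, inner floor 5 mm above the table, about 600 g. Origin: centre of its underside. The masher's foot stands on its inner floor with a few mm of play all round.
- ladle_pot: An identical pot that holds the ladle. The three pots trade places; they stand 120 mm or more apart (centres), their utensils as tall as the masher: carry it round them, not over. Leave alone.
- pestle_pot: An identical pot that holds the pestle. Leave alone.
- ladle: Steel ladle standing in its pot, 189 mm tall: a flat 14 mm strip handle bent over in a hook at the top. Origin: centre of its underside. Leave alone.
- pestle: Turned wooden pestle standing in its pot, 190 mm tall, with a round swelling top and no crossbar. Origin: centre of its underside. Leave alone.
- bottle: Green glass bottle, 60 mm diameter, 170 mm tall, standing on the table at the far side. Origin: centre of its underside. Leave alone.
Things that resemble listed ones, but are neither listed nor needed, are in the scene too. What is shaped like the masher but orange or yellow is not meant. What is shaped like the masher_pot but pink is not meant.

How it is judged:
On the way, in this order (a step that is already met when the one before it is completed fails the run):
1. the cover is slid fully open (within 12 mm of its end stop) (value of joint cover above 0.106 m), for 0.2 s.
2. the masher is pulled up out of its pot, its foot above the rim, the pot still on the table (z of masher in the frame of masher_pot above 0.102 m and height (world z) of masher_pot below 0.01 m), for 0.1 s.
At the end, for the whole second after the job is handed in: The cover is fully open (within 12 mm of its end stop); the masher stands upright (within 0.1 rad), at rest, its foot flat on the floor of the well; its pot stands upright within 40 mm of where it was (value of joint cover above 0.106 m and x of masher in the frame of well_floor between -0.03 and 0.03 m and y of masher in the frame of well_floor between -0.03 and 0.03 m and z of masher in the frame of well_floor between -0.006 and 0.006 m and angle between each of masher, masher_pot's own z axis and vertical below 0.1 rad and linear speed of masher below 0.02 m/s and distance of masher_pot from where it was at the start of the episode below 0.04 m); the robot touches nothing.
It fails at once if the masher's pot is tipped (over 0.35 rad) or lifted off the table (over 30 mm) (angle between masher_pot's own z axis and vertical above 0.35 rad or height (world z) of masher_pot above 0.03 m).
It fails at once if the masher is dropped: it falls freely, faster than 0.5 m/s (linear speed of masher above 0.5 m/s and contact force between masher and the fingers below 0.05 N).
It fails at once if another pot, its utensil or the bottle is moved more than 25 mm or tipped over 0.3 rad (distance of any of ladle_pot, pestle_pot, ladle, pestle, bottle from where it was at the start of the episode above 0.025 m or angle between any of ladle_pot, pestle_pot, ladle, pestle, bottle's own z axis and vertical above 0.3 rad).
It also fails if it takes over 58 s, if anything falls off the work surface, if the arm or the gripper's body presses on something with over 40 N, if the wrist force passes 120 N, or if a joint passes its speed limit or range.

## Working session

There is one attempt and no reset: what is moved stays moved. The work goes in short steps, Python scripts to look and compute and a tool call to move; the robot and the scene stay as the last step left them, time stands still between calls to the robot, and variables do not carry over. Pictures are saved under pics/ and viewed, and the job is handed in when it is done.

Besides the shell and the picture viewer there is one more tool, called as name(argument=value, ...), one argument or row to a line, values as JSON. move_arm: Moves the arm, as the interface text tells. Its arguments: {"type":"object","properties":{"deltas":{"type":"array","items":{"type":"array","items":{"type":"number"}}},"grip":{"type":"number"}},"required":["deltas"]}

```bash
mkdir -p pics; ls; cat > h.py <<'E'
from workcell import *
import numpy as np, cv2
def snap(n,f):
    c=camera(n); cv2.imwrite('pics/%s.png'%f,cv2.cvtColor(c['image'],cv2.COLOR_RGB2BGR)); np.savez('pics/%s.npz'%f,**c); return c
def pts(c):
    d=c['depth']; K=np.array(c['mtx']); v,u=np.mgrid[:d.shape[0],:d.shape[1]]
    P=np.stack([(u-K[0,2])/K[0,0]*d,(v-K[1,2])/K[1,1]*d,d],-1)
    return (P-np.array(c['t']))@np.array(c['R'])
def load(f): return dict(np.load('pics/%s.npz'%f))
E
python3 - <<'E'
from h import *
for n in ['top','side']:
    c=snap(n,n+'0'); print(c['mtx'],c['R'],c['t'],(c['depth']>0).mean())
print(state())
E
```

```text
pics
[[443.16131083   0.         279.3583141 ]
 [  0.         443.16131083 200.29545792]
 [  0.           0.           1.        ]] [[-0.00550643 -0.99998082  0.00283493]
 [-0.99254212  0.00512018 -0.12179462]
 [ 0.12177777 -0.00348444 -0.99255127]] [-0.05955248  0.59255924  1.04967862] 0.9960289115646258
[[416.73074185   0.         274.27283233]
 [  0.         416.73074185 214.00838867]
 [  0.           0.           1.        ]] [[ 0.9696202  -0.24446913  0.00845708]
 [-0.1185226  -0.49976932 -0.85801109]
 [ 0.21398381  0.83094252 -0.51356154]] [-0.57532893  0.17018411  0.98992473] 0.9960799319727891
{'time': 0.1, 'qpos': array([ 1.10066916e+00,  5.27969006e-02,  1.40162624e+00,  5.50363261e-06,
        1.68855178e+00, -7.03190352e-02]), 'joint_vel': array([-2.24318009e-04, -2.31562427e-05, -2.93685134e-03, -9.78379851e-06,
       -8.26100664e-04, -1.72484698e-03]), 'joint_efforts': array([ 1.30757384e-03, -3.82582068e+01, -3.60984921e+01, -7.17828766e-05,
        4.77567795e-03, -5.74059959e-05]), 'tool_pos': array([0.20422254, 0.48337369, 0.23054299]), 'eef_rot': array([-0.58909111,  0.5895693 ,  0.39032903, -0.39118149]), 'ft_force': array([-0.43692139, -0.64641521,  0.16007689]), 'moment': array([ 0.02705883, -0.01124115, -0.02211025]), 'grip_width': 0.08516624641620155}
```

View pics/top0.png

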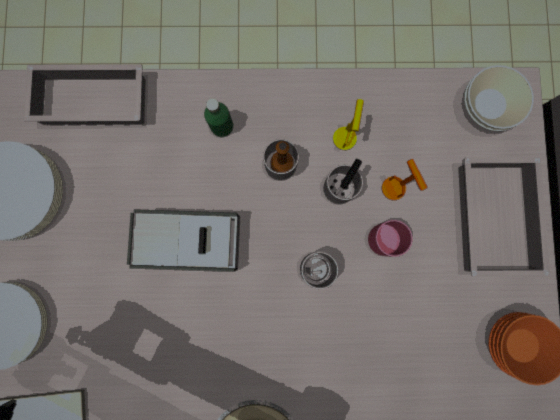

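View pics/side0.png

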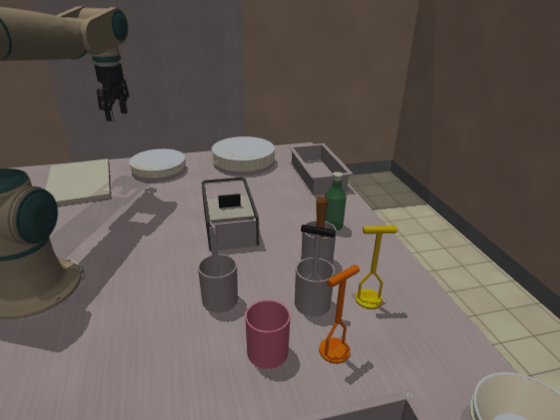

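Top view: the well is at (184,240) with its grip at (202,240). The masher pot is at (345,183) with its black bar at (351,174). The ladle pot is at (319,268), the pestle pot at (281,160) and the bottle at (218,117). There are orange and yellow decoys at (400,180) and (350,125).

```bash
python3 - <<'E'
from h import *
c=load('top0'); P=pts(c); im=c['image'].astype(int); mx=im.max(2)
def roi(u0,u1,v0,v1):
    m=np.zeros(mx.shape,bool); m[v0:v1,u0:u1]=1; return m
def rect(m):
    q=P[m][:,:2].astype(np.float32); r=cv2.minAreaRect(q*1000); return m.sum(),r,P[m].mean(0)
# grip
m=roi(190,215,222,260)&(P[...,2]>0.115)&(P[...,2]<.14); print('grip',rect(m))
m=roi(125,245,200,280)&(P[...,2]>0.075)&(P[...,2]<.1); print('well',rect(m))
m=roi(125,245,200,280)&(P[...,2]>0.03); print('wellall',rect(m))
bar=roi(330,370,150,200)&(mx<60)&(P[...,2]>0.17); print('bar',rect(bar), np.percentile(P[bar][:,2],[5,50,95]))
for n,r in dict(masher=(320,370,155,205),ladle=(295,345,240,295),pestle=(260,302,135,182)).items():
    m=roi(*r)&(P[...,2]>0.09)&(P[...,2]<.106)
    print(n,m.sum(),cv2.minEnclosingCircle(P[m][:,:2].astype(np.float32)))
    m=roi(*r)&(P[...,2]>0.15); print('  top',rect(m))
for n,r in dict(bottle=(200,240,90,140),yel=(325,370,90,155),org=(375,430,150,205),pink=(365,415,215,260)).items():
    m=roi(*r)&(P[...,2]>0.03); print(n,rect(m),P[m][:,2].max())
s=load('side0'); P=pts(s); im=s['image'].astype(int); mx=im.max(2)
bar=roi(295,340,220,240)&(mx<50)&(P[...,2]>0.17); print('sidebar',rect(bar),np.percentile(P[bar][:,2],[5,50,95]))
m=roi(210,245,188,212)&(mx<50)&(P[...,2]>0.1); print('sidegrip',rect(m))
E
```

```text
grip (np.int64(160), ((493.396728515625, 111.74134063720703), (12.391897201538086, 58.040000915527344), 87.50135803222656), array([0.49254339, 0.11131509, 0.1239387 ]))
well (np.int64(5957), ((494.8717346191406, 162.466552734375), (247.01602172851562, 136.1765899658203), 87.6865463256836), array([0.4944415, 0.1671756, 0.0868658]))
wellall (np.int64(6283), ((492.8712463378906, 112.94985961914062), (346.1301574707031, 136.1765899658203), 87.6865463256836), array([0.49416642, 0.16210257, 0.093073  ]))
bar (np.int64(244), ((552.8264770507812, -150.36277770996094), (22.539403915405273, 259.63800048828125), 50.398895263671875), array([ 0.62454629, -0.20915863,  0.21343869])) [0.19809711 0.20234565 0.20607574]
masher 166 ((0.6268261075019836, -0.21435536444187164), 0.042217597365379333)
  top (np.int64(263), ((553.7682495117188, -151.09307861328125), (22.781251907348633, 261.9930725097656), 50.46824264526367), array([ 0.619148  , -0.20441034,  0.24367061]))
ladle 179 ((0.42488327622413635, -0.1522900015115738), 0.04199613630771637)
  top (np.int64(58), ((435.2041015625, -101.53954315185547)
[... 794 characters left out ...]
2), (68.62979125976562, 345.0561828613281), 26.0982723236084), array([ 0.62049456, -0.34202681,  0.19159306])) 1.114199211493077
pink (np.int64(654), ((498.50390625, -212.50234985351562), (305.74737548828125, 82.42607879638672), 88.99274444580078), array([ 0.49649081, -0.32402498,  0.0874075 ])) 1.114199211493077
sidebar (np.int64(248), ((628.6688232421875, -214.69215393066406), (15.450577735900879, 69.19564819335938), 58.43497848510742), array([ 0.62764868, -0.21724663,  0.19900331])) [0.19257879 0.19960124 0.20342035]
sidegrip (np.int64(196), ((493.1719665527344, 109.99845886230469), (55.941314697265625, 16.581531524658203), 0.6558066010475159), array([0.4931766 , 0.10709395, 0.1137909 ]))
```

```bash
python3 - <<'E'
import cv2
i=cv2.imread('pics/top0.png'); cv2.imwrite('pics/crop0.png',cv2.resize(i[90:300,110:390],None,fx=2.8,fy=2.8,interpolation=cv2.INTER_CUBIC))
E
```

```text
(no output)
```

View pics/crop0.png

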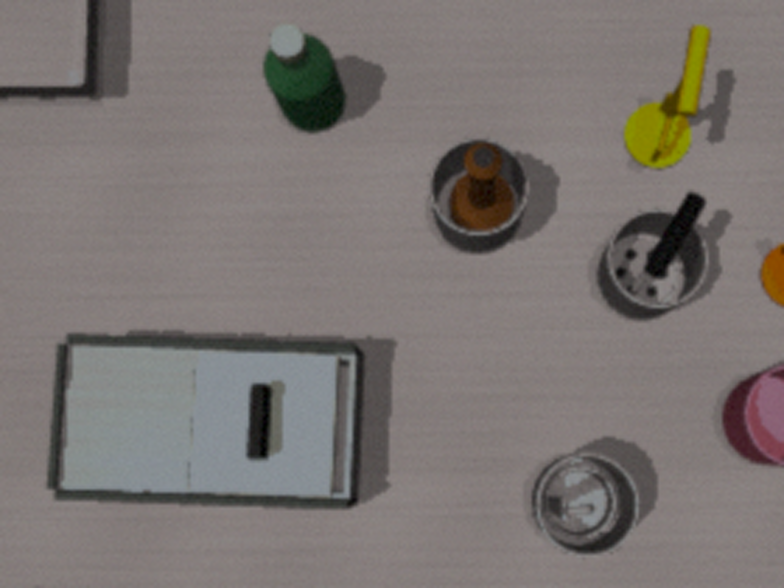

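```bash
cat >> h.py <<'E'
from scipy.spatial.transform import Rotation as Ro
def tool():
    s=state(); q=s['eef_rot']; return s['tool_pos'],Ro.from_quat([q[1],q[2],q[3],q[0]])
def delta(p,yaw,p0=None,R0=None):
    """target pos (m), yaw(deg) of jaw axis x, tool y down; picks nearest half turn"""
    if p0 is None: p0,R0=tool()
    best=None
    for k in (0,180):
        a=np.radians(yaw+k); x=np.array([np.cos(a),np.sin(a),0]); y=np.array([0,0,-1.])
        R=Ro.from_matrix(np.stack([x,y,np.cross(x,y)],1)); rv=(R0.inv()*R).as_rotvec(degrees=True)
        if best is None or np.linalg.norm(rv)<np.linalg.norm(best): best=rv
    return np.round(R0.inv().apply(np.array(p)-p0)*1000,1),np.round(best,1)
E
python3 - <<'E'
from h import *
p0,R0=tool(); print(p0,R0.as_matrix().round(3))
print(delta([.4934,.1117,.22],87.6))
c=load('top0'); P=pts(c); im=c['image'].astype(int); mx=im.max(2)
def roi(u0,u1,v0,v1):
    m=np.zeros(mx.shape,bool); m[v0:v1,u0:u1]=1; return m
bar=roi(330,370,150,200)&(mx<60)&(P[...,2]>0.17)&(P[...,2]<.22)
print(cv2.minAreaRect(P[bar][:,:2].astype(np.float32)*1000),P[bar].mean(0))
for n,r in dict(yel=(325,370,90,155),org=(375,430,150,205),ladle=(295,345,240,295),pestle=(260,302,135,182),bottle=(200,240,90,140)).items():
    m=roi(*r)&(P[...,2]>0.16)&(P[...,2]<.23); q=P[m]; print(n,m.sum(),q.min(0).round(3),q.max(0).round(3))
# well profile along its y at centre line
d=np.array([np.cos(np.radians(87.65)),np.sin(np.radians(87.65))]); e=np.array([d[1],-d[0]]); w=np.array([.4949,.1625])
Q=P[200:280,120:250].reshape(-1,3); s=(Q[:,:2]-w)@d*1000; t=(Q[:,:2]-w)@e*1000
k=(abs(t)<45)&(abs(t)>35)
for b in range(-130,130,4):
    z=Q[k&(s>=b)&(s<b+4),2]
    if len(z): print(b,round(np.median(z)*1000,1),end='; ')
E
```

```text
[0.20422254 0.48337369 0.23054299] [[ 0.389 -0.001 -0.921]
 [ 0.921 -0.001  0.389]
 [-0.001 -1.     0.   ]]
(array([-229.8,   10.8, -411. ]), array([ -0. , -20.5,  -0.1]))
((627.0704956054688, -211.91802978515625), (15.749075889587402, 68.28778076171875), 58.452327728271484) [ 0.62659478 -0.21102872  0.2022259 ]
yel 244 [ 0.721 -0.243  0.168] [ 0.791 -0.218  0.202]
org 272 [ 0.593 -0.372  0.163] [ 0.66  -0.333  0.203]
ladle 47 [ 0.417 -0.15   0.163] [ 0.43  -0.125  0.195]
pestle 110 [ 0.675 -0.081  0.16 ] [ 0.703 -0.056  0.196]
bottle 129 [0.776 0.071 0.161] [0.803 0.099 0.174]
-130 0.5; -126 29.8; -122 81.6; -114 11.7; -110 87.8; -106 87.7; -102 89.7; -98 89.9; -94 90.3; -90 89.0; -86 91.3; -82 90.1; -78 90.1; -74 89.9; -70 89.7; -66 90.9; -62 90.7; -58 88.9; -54 88.9; -50 90.1; -46 87.8; -42 89.8; -38 89.3; -34 90.1; -30 89.3; -26 89.8; -22 90.1; -18 89.8; -14 89.3; -10 89.1; -6 90.0; -2 89.9; 2 90.5; 6 89.2; 10 82.2; 14 83.1; 18 82.8; 22 82.5; 26 81.6; 30 81.9; 34 81.7; 38 81.7; 42 81.8; 46 83.2; 50 83.5; 54 82.0; 58 82.5; 62 82.1; 66 82.8; 70 82.5; 74 82.0; 78 83.5; 82 82.2; 86 82.6; 90 81.9; 94 82.1; 98 82.0; 102 83.2; 106 83.3; 110 82.5; 114 85.4; 118 92.6; 122 91.5;
```

move_arm(
  deltas=[
    [-57, 3, -103, 0, -5, 0],
    [-115, 5, -206, 0, -10, 0],
    [-172, 8, -308, 0, -15, 0],
    [-230, 11, -411, 0, -20.5, 0],
    [-230, 11, -411, 0, -20.5, 0],
    [-230, 11, -411, 0, -20.5, 0],
    [-230, 11, -411, 0, -20.5, 0],
    [-230, 11, -411, 0, -20.5, 0],
    [-230, 11, -411, 0, -20.5, 0],
    [-230, 11, -411, 0, -20.5, 0],
    [-230, 11, -411, 0, -20.5, 0],
    [-230, 11, -411, 0, -20.5, 0],
    [-230, 11, -411, 0, -20.5, 0],
  ],
  grip=0.6,
)

```text
time: 1.4
tool_pos: [0.4928, 0.1127, 0.2202]
eef_rot: [0.51, -0.51, -0.49, 0.49]
ft_force: [0.3, 0.5, 0.8]
grip_width: 0.0513
```

```bash
python3 - <<'E'
from h import *
print(tool()[0],delta([.4934,.1117,.100],87.6),state()['grip_width'],state()['qpos'])
snap('wrist','w1')
E
```

```text
[0.49283205 0.11272069 0.22024398] (array([ -1. , 120.2,  -0.6]), array([-0. ,  0.1,  0. ])) 0.05127205326032184 [ 1.51601934e-01  5.85294360e-04  1.47521963e+00  3.56263534e-04
  1.66603085e+00 -1.37838522e+00]
```

View pics/w1.png

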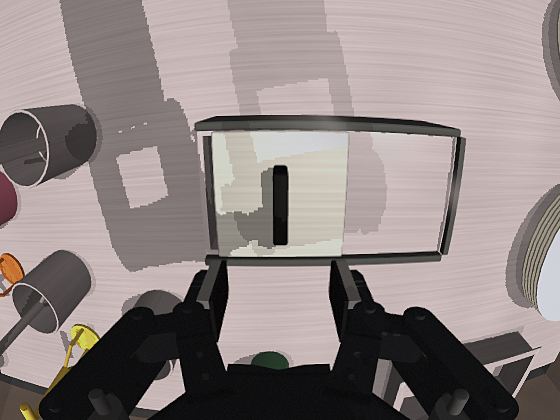

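Wrist view: the grip plate at (280,205) lies on the centre line between the fingers, whose tips are at about (215,300) and (345,300). Next I lower and grasp.

move_arm(
  deltas=[
    [-1, 30, 0, 0, 0, 0],
    [-1, 60, 0, 0, 0, 0],
    [-1, 90, 0, 0, 0, 0],
    [-1, 110, 0, 0, 0, 0],
    [-1, 120, 0, 0, 0, 0],
    [-1, 120, 0, 0, 0, 0],
  ],
)

```text
time: 2.05
tool_pos: [0.4925, 0.1114, 0.0994]
eef_rot: [0.511, -0.51, -0.489, 0.49]
ft_force: [-0.4, -1.0, 0.5]
grip_width: 0.0512
```

move_arm(
  deltas=[
    [0, 0, 0, 0, 0, 0],
    [0, 0, 0, 0, 0, 0],
    [0, 0, 0, 0, 0, 0],
    [0, 0, 0, 0, 0, 0],
    [0, 0, 0, 0, 0, 0],
  ],
  grip=0.0,
)

```text
time: 2.55
tool_pos: [0.4941, 0.1112, 0.102]
eef_rot: [-0.51, 0.511, 0.49, -0.489]
ft_force: [-1.5, 1.3, 6.2]
grip_width: 0.0108
```

```bash
python3 - <<'E'
from h import *
s=state();print(s['tool_pos'],s['grip_width'],s['ft_force'])
d=np.array([np.cos(np.radians(87.65)),np.sin(np.radians(87.65)),0])
print(delta(s['tool_pos']+d*.109,87.65))
E
```

```text
[0.4941333  0.11118016 0.10195489] 0.010753905539337501 [-1.46653169  1.33382017  6.15110219]
(array([1.09e+02, 1.00e-01, 1.00e-01]), array([ 0.2, -0. ,  0.1]))
```

move_arm(
  deltas=[
    [8, -1, 0, 0, 0, 0],
    [20, -1, 0, 0, 0, 0],
    [34, -1, 0, 0, 0, 0],
    [48, -1, 0, 0, 0, 0],
    [62, -1, 0, 0, 0, 0],
    [76, -1, 0, 0, 0, 0],
    [88, -1, 0, 0, 0, 0],
    [98, -1, 0, 0, 0, 0],
    [104, -1, 0, 0, 0, 0],
    [107, -1, 0, 0, 0, 0],
    [108, -1, 0, 0, 0, 0],
    [108, -1, 0, 0, 0, 0],
  ],
)

```text
time: 3.75
tool_pos: [0.4984, 0.2192, 0.102]
eef_rot: [-0.51, 0.511, 0.49, -0.489]
ft_force: [2.3, -4.6, 6.5]
grip_width: 0.0109
```

move_arm(
  deltas=[
    [1, 0, 0, 0, 0, 0],
    [2, 0, 0, 0, 0, 0],
    [3, 0, 0, 0, 0, 0],
    [3, 0, 0, 0, 0, 0],
  ],
)

```text
time: 4.15
tool_pos: [0.4984, 0.2193, 0.102]
eef_rot: [-0.509, 0.512, 0.487, -0.491]
ft_force: [0.1, -18.3, 10.7]
grip_width: 0.0109
```

```bash
python3 - <<'E'
from h import *
s=state();print(s['tool_pos'],s['grip_width'],s['ft_force'])
c=snap('top','top1');P=pts(c)
d=np.array([np.cos(np.radians(87.65)),np.sin(np.radians(87.65))]); e=np.array([d[1],-d[0]]); w=np.array([.4949,.1625])
Q=P[200:280,120:250].reshape(-1,3); s=(Q[:,:2]-w)@d*1000; t=(Q[:,:2]-w)@e*1000
for k in ((t<45)&(t>20),(t>-45)&(t<-20)):
  for b in range(-130,130,4):
    z=Q[k&(s>=b)&(s<b+4),2]
    if len(z): print(b,round(np.median(z)*1000,1),end='; ')
  print()
E
```

```text
[0.49838917 0.21927901 0.10197633] 0.01088381323111015 [  0.05325688 -18.31678419  10.67889466]
-130 -1.8; -126 38.0; -122 81.9; -118 79.0; -114 10.8; -110 11.2; -106 10.0; -102 12.0; -98 11.6; -94 11.1; -90 11.5; -86 9.9; -82 12.4; -78 11.0; -74 12.5; -70 12.1; -66 12.3; -62 11.0; -58 11.0; -54 11.0; -50 11.2; -46 11.1; -42 10.7; -38 10.7; -34 10.9; -30 12.0; -26 11.2; -22 11.1; -18 11.0; -14 11.6; -10 77.2; -6 388.3; -2 405.7; 2 411.5; 6 419.4; 10 423.0; 14 423.8; 18 423.4; 22 420.7; 26 92.3; 30 91.2; 34 89.2; 38 89.9; 42 89.2; 46 91.9; 50 92.0; 54 89.5; 58 90.2; 62 88.9; 66 89.2; 70 87.0; 
-130 -0.3; -126 32.5; -122 82.6; -114 11.4; -110 10.5; -106 12.1; -102 11.0; -98 11.4; -94 11.3; -90 11.0; -86 12.4; -82 10.4; -78 11.6; -74 10.1; -70 11.1; -66 11.7; -62 12.2; -58 11.7; -54 12.3; -50 10.9; -46 11.6; -42 10.8; -38 11.3; -34 11.8; -30 11.5; -26 391.2; -22 398.5; -18 411.3; -14 433.2; -10 73.4; -6 90.0; -2 92.0; 2 89.7; 6 89.8; 10 90.9; 14 384.5; 18 385.7; 22 387.1; 26 387.4; 30 91.5; 34 89.4; 38 91.0; 42 92.4; 46 92.2; 50 341.5; 102 92.2; 106 90.6; 110 90.6; 114 86.7; 118 91.2; 122 91.2;
```

View pics/top1.png

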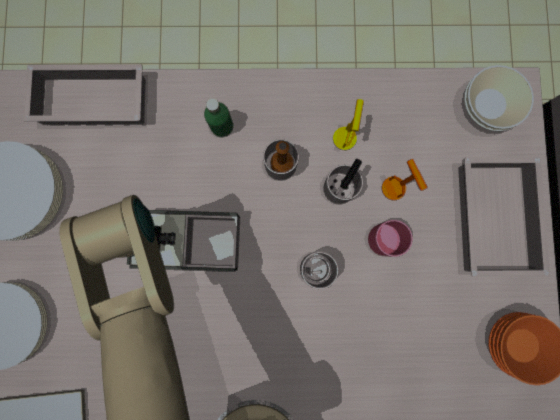

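The force rose to 18 N with no further motion, so the cover is at its stop. Top view: the well at (212,240) is open. Next I release and lift.

move_arm(
  deltas=[
    [-3, 0, 0, 0, 0, 0],
    [-3, 0, 0, 0, 0, 0],
    [-3, 0, 0, 0, 0, 0],
    [-3, 0, 0, 0, 0, 0],
    [-3, -10, 0, 0, 0, 0],
    [-3, -40, 0, 0, 0, 0],
    [-3, -80, 0, 0, 0, 0],
    [-3, -120, 0, 0, 0, 0],
    [-3, -160, 0, 0, 0, 0],
    [-3, -175, 0, 0, 0, 0],
    [-3, -175, 0, 0, 0, 0],
  ],
  grip=0.6,
)

```text
time: 5.3
tool_pos: [0.4986, 0.2191, 0.2794]
eef_rot: [-0.51, 0.511, 0.491, -0.488]
ft_force: [0.3, 1.2, 0.3]
grip_width: 0.0512
```

```bash
python3 - <<'E'
from h import *
p,R=tool();print(p,state()['qpos'],state()['grip_width'])
for y in (58.4,): print(delta([.628,-.2135,.275],y))
E
```

```text
[0.49857048 0.21911647 0.27941189] [ 3.46168396e-01  9.72737354e-02  1.25840286e+00  2.02229405e-04
  1.78031598e+00 -1.18275559e+00] 0.05124071100750119
(array([-426.8,    4.2, -147.4]), array([ 0.3, 29.2,  0.2]))
```

move_arm(
  deltas=[
    [-47, 0, -16, 0, 3.2, 0],
    [-95, 0, -33, 0, 6.5, 0],
    [-142, 1, -49, 0, 9.7, 0],
    [-190, 2, -65, 0, 13, 0],
    [-237, 2, -82, 0, 16.2, 0],
    [-285, 3, -98, 0, 19.5, 0],
    [-332, 3, -115, 0, 22.7, 0],
    [-380, 4, -131, 0, 26, 0],
    [-427, 4, -147, 0, 29.2, 0],
    [-427, 4, -147, 0, 29.2, 0],
    [-427, 4, -147, 0, 29.2, 0],
    [-427, 4, -147, 0, 29.2, 0],
    [-427, 4, -147, 0, 29.2, 0],
  ],
)

```text
time: 6.6
tool_pos: [0.6268, -0.2126, 0.2724]
eef_rot: [0.617, -0.617, -0.346, 0.345]
ft_force: [-0.9, 0.6, -0.0]
grip_width: 0.0513
```

```bash
python3 - <<'E'
from h import *
p,R=tool();print(p,state()['qpos'],state()['grip_width'])
print(delta([.628,-.2135,.178],58.4))
c=snap('wrist','w2'); print(c['mtx'],np.array(c['R']),c['t'])
snap('side','side2')
# cast rays for the ends of the black bar later
E
```

```text
[ 0.62681665 -0.21257786  0.27244104] [-3.82866061e-01  4.52030862e-01  8.50788334e-01  2.95109800e-04
  1.83871913e+00 -1.40398573e+00] 0.05131188492525996
(array([-0.2, 94.4, -1.5]), array([0. , 0.1, 0. ]))
[[325.1922621    0.         278.2808052 ]
 [  0.         325.1922621  206.85264551]
 [  0.           0.           1.        ]] [[ 5.21947506e-01  8.52977138e-01  8.96098266e-04]
 [ 8.05422921e-01 -4.93193813e-01  3.28715350e-01]
 [ 2.80828629e-01 -1.70850419e-01 -9.44428619e-01]] [-0.14609861 -0.66492362  0.20719907]
```

View pics/w2.png

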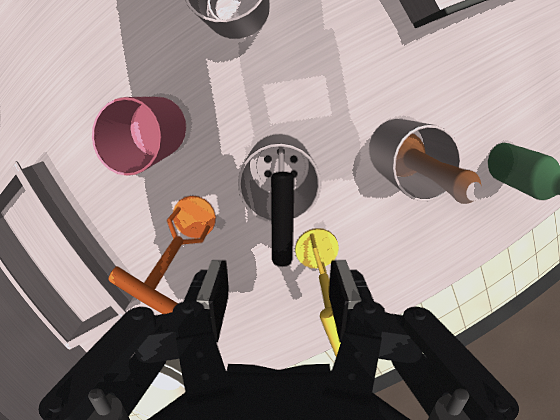

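View pics/side2.png

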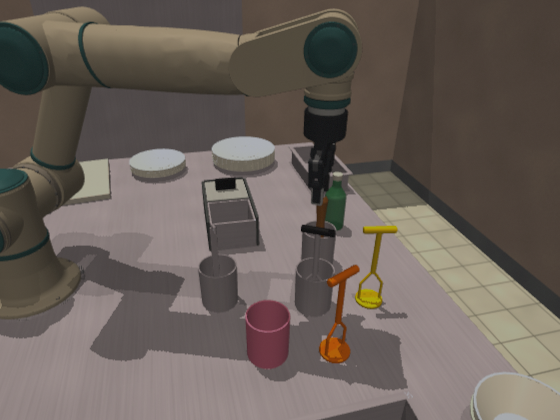

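Wrist view: the bar runs (282,175)–(282,265), parallel to the pads and centred between the fingers. I'll descend and grip.

move_arm(
  deltas=[
    [0, 25, -1, 0, 0, 0],
    [0, 50, -1, 0, 0, 0],
    [0, 70, -1, 0, 0, 0],
    [0, 85, -1, 0, 0, 0],
    [0, 93, -1, 0, 0, 0],
    [0, 93, -1, 0, 0, 0],
    [0, 93, -1, 0, 0, 0],
  ],
)

```text
time: 7.4
tool_pos: [0.6281, -0.2146, 0.1806]
eef_rot: [-0.617, 0.618, 0.345, -0.345]
ft_force: [-0.1, -0.1, 0.8]
grip_width: 0.0513
```

move_arm(
  deltas=[
    [0, 0, 0, 0, 0, 0],
    [0, 0, 0, 0, 0, 0],
    [0, 0, 0, 0, 0, 0],
    [0, 0, 0, 0, 0, 0],
    [0, 0, 0, 0, 0, 0],
  ],
  grip=0.0,
)

```text
time: 7.9
tool_pos: [0.6281, -0.2147, 0.1804]
eef_rot: [-0.617, 0.618, 0.345, -0.344]
ft_force: [0.6, 0.2, 4.9]
grip_width: 0.0141
```

```bash
python3 - <<'E'
from h import *
print(state()['tool_pos'],state()['grip_width'])
snap('side','side3')
snap('wrist','w3')
E
```

```text
[ 0.62808814 -0.21465754  0.18037325] 0.014080685922731446
```

View pics/side3.png

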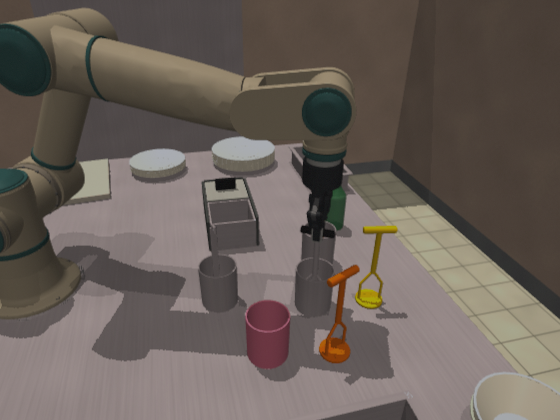

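View pics/w3.png

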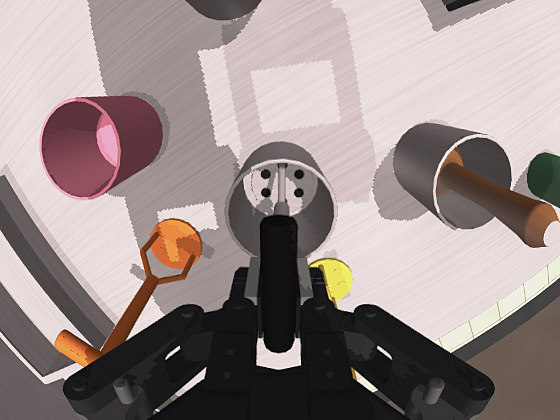

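The opening of 14.1 mm fits the 16 mm bar, since the 12 mm plate read 10.8. Now I lift straight up.

move_arm(
  deltas=[
    [0, -3, 0, 0, 0, 0],
    [0, -8, 0, 0, 0, 0],
    [0, -15, 0, 0, 0, 0],
    [0, -25, 0, 0, 0, 0],
    [0, -37, 0, 0, 0, 0],
    [0, -50, 0, 0, 0, 0],
    [0, -63, 0, 0, 0, 0],
    [0, -76, 0, 0, 0, 0],
    [0, -88, 0, 0, 0, 0],
    [0, -100, 0, 0, 0, 0],
    [0, -110, 0, 0, 0, 0],
    [0, -116, 0, 0, 0, 0],
    [0, -118, 0, 0, 0, 0],
    [0, -118, 0, 0, 0, 0],
    [0, -118, 0, 0, 0, 0],
  ],
)

```text
time: 9.5
tool_pos: [0.6276, -0.2146, 0.2965]
eef_rot: [0.618, -0.617, -0.345, 0.345]
ft_force: [0.4, 0.0, -2.1]
grip_width: 0.014
```

```bash
python3 - <<'E'
from h import *
p,R=tool();print(p,state()['grip_width'],state()['ft_force'])
print(delta([.4923,.0996,p[2]],58.4))
snap('side','side4')
E
```

```text
[ 0.62756899 -0.21460772  0.29648985] 0.01400094264323455 [ 0.39577012  0.01570944 -2.11729384]
(array([196.7,   0.3, 279.9]), array([-0.1, -0. , -0. ]))
```

View pics/side4.png

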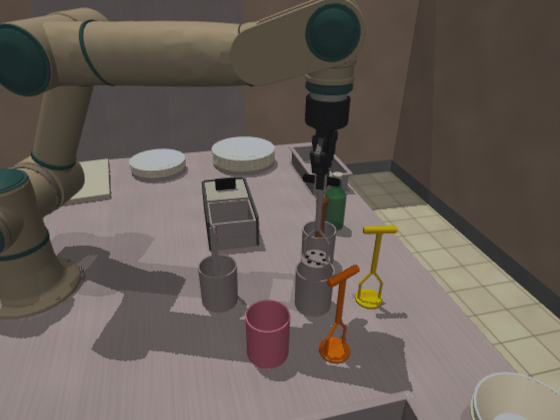

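The foot is out of the pot, at (317,258) in the side view, and the pot is in place. I'll carry it to above the well.

move_arm(
  deltas=[
    [2, 0, 3, 0, 0, 0],
    [7, 0, 10, 0, 0, 0],
    [14, 0, 20, 0, 0, 0],
    [24, 0, 34, 0, 0, 0],
    [36, 0, 51, 0, 0, 0],
    [49, 0, 70, 0, 0, 0],
    [63, 0, 90, 0, 0, 0],
    [77, 0, 110, 0, 0, 0],
    [91, 0, 130, 0, 0, 0],
    [105, 0, 149, 0, 0, 0],
    [119, 0, 169, 0, 0, 0],
    [133, 0, 189, 0, 0, 0],
    [147, 0, 209, 0, 0, 0],
    [159, 0, 226, 0, 0, 0],
    [170, 0, 242, 0, 0, 0],
    [180, 0, 256, 0, 0, 0],
    [188, 0, 267, 0, 0, 0],
    [194, 0, 275, 0, 0, 0],
    [197, 0, 279, 0, 0, 0],
    [197, 0, 280, 0, 0, 0],
  ],
)

```text
time: 11.55
tool_pos: [0.4923, 0.1002, 0.2973]
eef_rot: [-0.617, 0.617, 0.345, -0.345]
ft_force: [0.6, -0.3, -1.3]
grip_width: 0.0138
```

move_arm(
  deltas=[
    [0, 0, 0, 0, 0, 0],
    [0, 0, 0, 0, 0, 0],
    [0, 0, 0, 0, 0, 0],
    [0, 0, 0, 0, 0, 0],
    [0, 0, 0, 0, 0, 0],
    [0, 0, 0, 0, 0, 0],
    [0, 0, 0, 0, 0, 0],
    [0, 0, 0, 0, 0, 0],
  ],
)

```text
time: 12.35
tool_pos: [0.4924, 0.0999, 0.2973]
eef_rot: [0.617, -0.617, -0.345, 0.345]
ft_force: [-0.5, -0.1, -1.6]
grip_width: 0.014
```

```bash
python3 - <<'E'
from h import *
p,R=tool();print(p,state()['grip_width'],state()['ft_force'])
snap('side','side5'); c=snap('top','top5'); snap('wrist','w5')
i=cv2.imread('pics/side5.png');j=cv2.imread('pics/top5.png');
cv2.imwrite('pics/m5.png',np.hstack([cv2.resize(i[100:260,150:290],None,fx=2.8,fy=2.8),cv2.resize(j[180:300,110:260],None,fx=2.6,fy=2.6*448/312)]) if 0 else cv2.resize(i[90:260,130:330],None,fx=3.5,fy=3.5))
E
```

```text
[0.49244566 0.09988839 0.2973053 ] 0.013994443114619748 [-0.53323529 -0.13326815 -1.5849982 ]
```

View pics/m5.png

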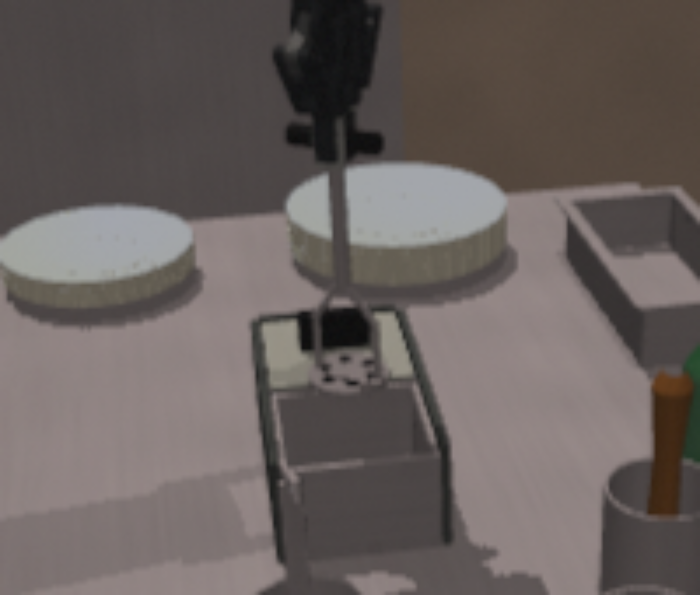

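View pics/w5.png

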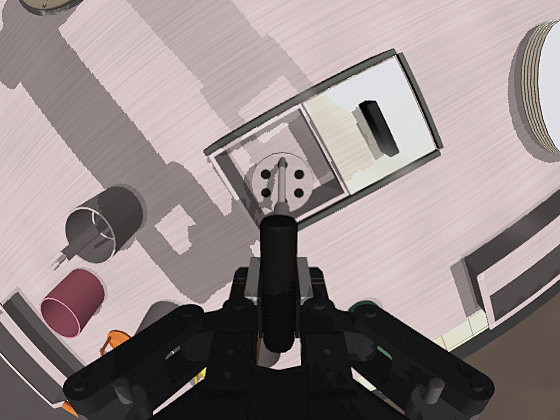

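The masher hangs clear over the well, with its foot at about (229,196) in the side view. I'll measure the foot position before lowering.

```bash
python3 - <<'E'
from h import *
c=load('side5'); P=pts(c)
R=P[180:206,212:246].reshape(-1,3); k=(R[:,2]>.108)&(R[:,2]<.14)&(np.hypot(R[:,0]-.4924,R[:,1]-.0999)<.05)
q=R[k]; print(k.sum(),q.min(0),q.max(0),cv2.minEnclosingCircle(q[:,:2].astype(np.float32)),np.median(q[:,2]))
# stem points
S=P[125:175,215:240].reshape(-1,3); 
for z in (.21,.23,.25,.27):
    k=(abs(S[:,2]-z)<.008)&(np.hypot(S[:,0]-.4924,S[:,1]-.0999)<.03); print(z,k.sum(),S[k].mean(0) if k.sum() else '')
E
```

```text
245 [0.46289329 0.06933255 0.12027571] [0.52406787 0.13271774 0.13990584] ((0.49535873532295227, 0.10015197098255157), 0.03345273807644844) 0.12650406960949112
0.21 26 [0.49259162 0.09527921 0.21008588]
0.23 30 [0.49210147 0.09561746 0.22974439]
0.25 27 [0.49228961 0.09495214 0.2499979 ]
0.27 29 [0.49112046 0.09529764 0.2696819 ]
```

move_arm(
  deltas=[
    [0, 3, 0, 0, 0, 0],
    [0, 9, 0, 0, 0, 0],
    [0, 18, 0, 0, 0, 0],
    [0, 29, 0, 0, 0, 0],
    [0, 41, 0, 0, 0, 0],
    [0, 53, 0, 0, 0, 0],
    [0, 65, 0, 0, 0, 0],
    [0, 76, 0, 0, 0, 0],
    [0, 86, 0, 0, 0, 0],
    [0, 94, 0, 0, 0, 0],
    [0, 100, 0, 0, 0, 0],
    [0, 103, 0, 0, 0, 0],
    [0, 104, 0, 0, 0, 0],
    [0, 104, 0, 0, 0, 0],
    [0, 104, 0, 0, 0, 0],
  ],
)

```text
time: 14.0
tool_pos: [0.4927, 0.0999, 0.1938]
eef_rot: [-0.617, 0.617, 0.345, -0.345]
ft_force: [0.1, -0.5, -2.1]
grip_width: 0.0143
```

move_arm(
  deltas=[
    [0, 1, 0, 0, 0, 0],
    [0, 2, 0, 0, 0, 0],
    [0, 3, 0, 0, 0, 0],
    [0, 4, 0, 0, 0, 0],
    [0, 4.5, 0, 0, 0, 0],
    [0, 4.5, 0, 0, 0, 0],
  ],
)

```text
time: 14.6
tool_pos: [0.4924, 0.0999, 0.1887]
eef_rot: [0.617, -0.617, -0.345, 0.345]
ft_force: [-0.0, 0.3, -2.8]
grip_width: 0.0137
```

move_arm(
  deltas=[
    [0, 0.5, 0, 0, 0, 0],
    [0, 1, 0, 0, 0, 0],
    [0, 1.5, 0, 0, 0, 0],
    [0, 1.5, 0, 0, 0, 0],
    [0, 1.5, 0, 0, 0, 0],
  ],
)

```text
time: 15.1
tool_pos: [0.4925, 0.0999, 0.1874]
eef_rot: [0.617, -0.617, -0.345, 0.345]
ft_force: [-0.2, -1.1, -1.6]
grip_width: 0.0139
```

move_arm(
  deltas=[
    [0, 0.5, 0, 0, 0, 0],
    [0, 1, 0, 0, 0, 0],
    [0, 1, 0, 0, 0, 0],
    [0, 1, 0, 0, 0, 0],
  ],
)

```text
time: 15.5
tool_pos: [0.4929, 0.1, 0.1873]
eef_rot: [-0.617, 0.617, 0.346, -0.344]
ft_force: [0.1, -0.7, 6.5]
grip_width: 0.0143
```

The force rose to +6.5 N at the predicted height, so the foot is on the floor. Now I release.

move_arm(
  deltas=[
    [0, 0, 0, 0, 0, 0],
    [0, 0, 0, 0, 0, 0],
    [0, 0, 0, 0, 0, 0],
    [0, 0, 0, 0, 0, 0],
    [0, 0, 0, 0, 0, 0],
    [0, 0, 0, 0, 0, 0],
  ],
  grip=0.6,
)

```text
time: 16.1
tool_pos: [0.4924, 0.0999, 0.1862]
eef_rot: [0.617, -0.617, -0.345, 0.345]
ft_force: [-0.2, -0.2, -0.2]
grip_width: 0.0512
```

```bash
python3 - <<'E'
from h import *
print(state()['tool_pos'],state()['grip_width'],state()['ft_force'])
snap('wrist','w6');snap('side','side6')
i=cv2.imread('pics/side6.png');cv2.imwrite('pics/m6.png',cv2.resize(i[90:260,130:330],None,fx=3.5,fy=3.5))
E
```

```text
[0.49243507 0.09988556 0.18621198] 0.051157807808822925 [-0.21187663 -0.24257207 -0.20643044]
```

View pics/w6.png

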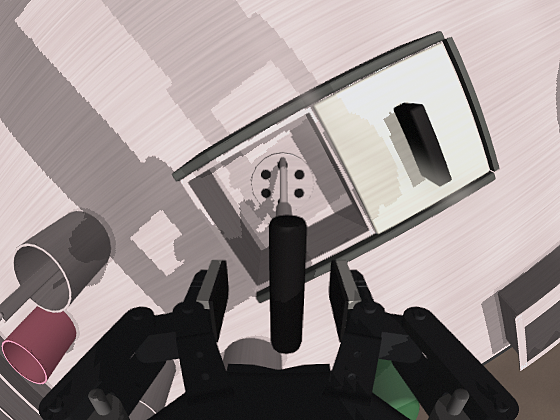

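View pics/m6.png

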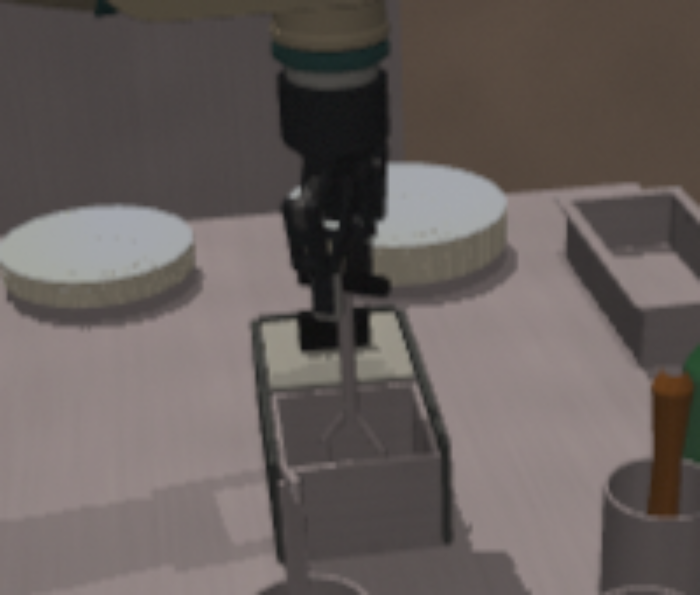

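The masher stands free in the well, with the bar at (286,280) between the open fingers. I'll retreat upward and then back.

move_arm(
  deltas=[
    [0, -10, 0, 0, 0, 0],
    [0, -30, 0, 0, 0, 0],
    [0, -60, 0, 0, 0, 0],
    [0, -90, 0, 0, 0, 0],
    [0, -120, 0, 0, 0, 0],
    [20, -120, 20, 0, 0, 0],
    [60, -120, 50, 0, 0, 0],
    [100, -120, 50, 0, 0, 0],
    [140, -120, 50, 0, 0, 0],
    [180, -120, 50, 0, 0, 0],
    [180, -120, 50, 0, 0, 0],
    [180, -120, 50, 0, 0, 0],
    [180, -120, 50, 0, 0, 0],
  ],
)

```text
time: 17.5
tool_pos: [0.5441, 0.2787, 0.3075]
eef_rot: [-0.617, 0.617, 0.345, -0.344]
ft_force: [-0.4, -0.8, 0.7]
grip_width: 0.0515
```

```bash
python3 - <<'E'
from h import *
print(state()['tool_pos'],state()['ft_force'])
c=snap('top','top7');P=pts(c);s=snap('side','side7');S=pts(s)
d=np.array([np.cos(np.radians(87.65)),np.sin(np.radians(87.65))]); e=np.array([d[1],-d[0]]); f=np.array([.4923,.0996])
def roi(u0,u1,v0,v1):
    m=np.zeros(P.shape[:2],bool); m[v0:v1,u0:u1]=1; return m
for n,r in dict(masher=(320,370,155,205),ladle=(295,345,240,295),pestle=(260,302,135,182)).items():
    m=roi(*r)&(P[...,2]>0.09)&(P[...,2]<.106); print(n,m.sum(),cv2.minEnclosingCircle(P[m][:,:2].astype(np.float32)))
m=roi(120,250,170,280)&(P[...,2]>.17)&(P[...,2]<.22)&(np.hypot(P[...,0]-f[0],P[...,1]-f[1])<.06)
q=P[m]; print('bar',m.sum(),cv2.minAreaRect(q[:,:2].astype(np.float32)),q[:,2].max())
i=s['image'].max(2)
for z in (.10,.12,.14,.16,.18):
    k=(abs(S[...,2]-z)<.008)&(np.hypot(S[...,0]-f[0],S[...,1]-f[1])<.03); print(z,k.sum(),S[k].mean(0) if k.sum() else '')
m=roi(120,250,170,290)&(P[...,2]>.115)&(P[...,2]<.135)&(P[...,1]>.19)&(P[...,1]<.26); print('grip',m.sum(),cv2.minAreaRect(P[m][:,:2].astype(np.float32)))
m=roi(180,245,205,275)&(P[...,2]>.014)&(P[...,2]<.03)&(np.hypot(P[...,0]-f[0],P[...,1]-f[1])<.045)
q=P[m]; print('foot',m.sum(),cv2.minAreaRect(q[:,:2].astype(np.float32)),np.median(q[:,2]))
E
```

```text
[0.54405667 0.27871984 0.30753925] [-0.39716424 -0.76652867  0.65487022]
masher 192 ((0.6273704767227173, -0.21399235725402832), 0.04232828691601753)
ladle 176 ((0.42467814683914185, -0.15235482156276703), 0.04203471913933754)
pestle 215 ((0.6889036297798157, -0.06596054881811142), 0.04237864911556244)
bar 272 ((0.49210160970687866, 0.10162758827209473), (0.01576654426753521, 0.06973618268966675), 58.94967269897461) 0.21574304338703013
0.1 25 [0.4933081  0.09747189 0.09937947]
0.12 20 [0.49330749 0.09702294 0.12045196]
0.14 25 [0.49303563 0.09820275 0.13922443]
0.16 24 [0.49377215 0.0968863  0.15892051]
0.18 25 [0.49338085 0.09660387 0.18021816]
grip 172 ((0.4964352250099182, 0.21711790561676025), (0.013171299360692501, 0.0582633838057518), 88.03105163574219)
foot 382 ((0.4883556663990021, 0.09157829731702805), (0.0651872456073761, 0.08791029453277588), 57.79232406616211) 0.016994284179004608
```

View pics/top7.png

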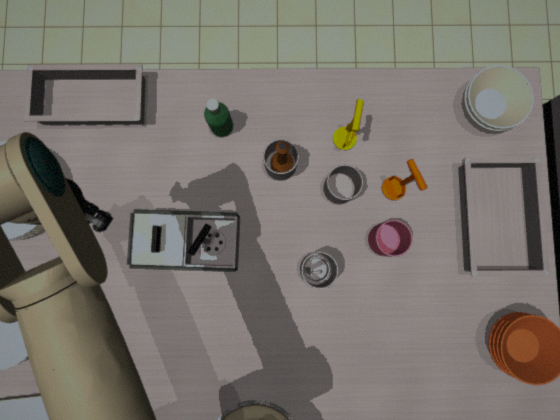

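View pics/side7.png

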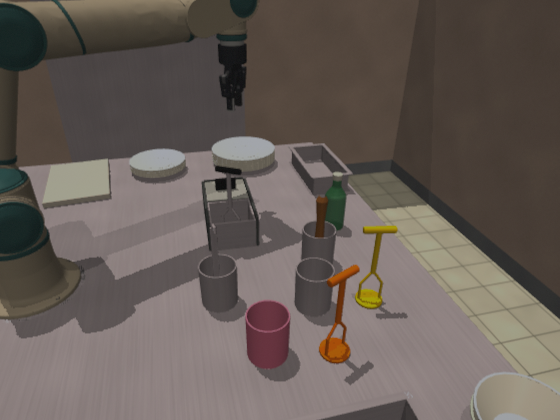

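Both final views show the masher upright in the well, with its bar at (200,240) in the top view. The cover is parked and every pot is where it started. I'll hand in.

```bash
python3 -c "
from workcell import *
print(hand_in())"
```

```text
the job is handed in; nothing more can be done
None
```

I slid the cover open, pulled the masher straight up out of its pot, and stood it upright on the floor of the well. Then I backed the arm away and handed in at about 17.6 s. The hand-in gave no verdict, so what follows is from my own last checks.

- **Cover:** it stopped moving under an 18 N push, so it is at its end stop. The grip is 54.7 mm from the well's centre along the slide, which puts the cover at about 0.117 m.
- **Masher:** the stem is vertical to within my measurement, and the bar centre is about 2 mm from the centre of the well. The foot met the floor at the height I expected, with the force rising to +6.5 N. The arm touched nothing once it had backed off.
- **Pots:** the masher's pot and the ladle and pestle pots moved less than 1 mm. The bottle and the two utensils look unmoved in the pictures; I did not measure them again.
- **One reading that disagreed:** my last depth measurement of the foot picked up some of the surrounding floor. Its centre came out about 9 mm off, so I relied on the stem and bar readings, which agree with each other to within about 5 mm.

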